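# Open the orange sample jar

## Task

Open the steel sample jar that has the orange knob: lift off its lid and set it down, not drop it, on the white tile, knob up and wholly on the tile. Leave the open jar standing where it is, and do not disturb the jar with the blue knob.

Things in the scene. Friction and masses are not known exactly. Their poses are not given: they have to be found in the camera images.
- lid_orange: Loose steel lid, 160 g, of the jar to open; lifts straight off, no catch. Origin: centre of its plug's underside, z up. Plug 80 mm in diameter, z = 0 to 10 mm, 4 mm play all round in the jar's mouth; flange 104 mm in diameter, z = 10 to 14, rests on the rim; upright cylindrical orange knob 26 mm in diameter, z = 14 to 46: the only part to grip. Stands stably on its plug.
- jar_orange: Free-standing round steel jar with an orange band, 96 mm in diameter, 85 mm high, 4 mm wall, about 550 g, open at the top under the lid. Origin: centre of its underside, z up.
- lid_blue: Lid of the other steel jar, the same in all sizes but with a blue knob, resting on a jar with a blue band. Origin: centre of the underside of its plug, which is 75 mm above the bench. To be left alone.
- tile: White glazed tile lying flat on the grey bench, fixed, 160 x 160 x 8 mm. Origin: centre of its underside, z up (its top is at z = 8 mm), x and y along its edges.
Not all that is in view belongs to the job. What is shaped like the lid_orange but red is not meant.

How it is judged (in metres and radians):
On the way, in this order (a step that is already met when the one before it is completed fails the run):
1. the orange-knobbed lid is held by the gripper, lifted clear of its jar (its plug at least 20 mm above the rim) (contact force between the fingers and lid_orange above 0.5 N and z of lid_orange in the frame of jar_orange above 0.105 m), for 0.1 s.
2. the lid, still in the gripper, is lowered to within 12 mm of the tile's top, over the tile (contact force between the fingers and lid_orange above 0.5 N and z of lid_orange in the frame of tile below 0.02 m and horizontal distance between lid_orange and tile below 0.05 m), for 0.1 s.
At the end, for the whole second after the job is handed in: The orange-knobbed lid lies at rest, flat (within about 8 degrees) and knob up, on the tile, its centre within 30 mm of the tile's centre along each edge direction; its jar stands upright within 40 mm of where it was; the blue-knobbed lid is within 20 mm of where it was (x of lid_orange in the frame of tile between -0.03 and 0.03 m and y of lid_orange in the frame of tile between -0.03 and 0.03 m and z of lid_orange in the frame of tile between 0.004 and 0.013 m and angle between each of lid_orange, jar_orange's own z axis and vertical below 0.15 rad and linear speed of lid_orange below 0.02 m/s and distance of jar_orange from where it was at the start of the episode below 0.04 m and distance of lid_blue from where it was at the start of the episode below 0.02 m); the robot touches nothing.
It fails at once if the orange-banded jar is tipped (over 20 degrees) or shoved more than 40 mm (angle between jar_orange's own z axis and vertical above 0.35 rad or distance of jar_orange from where it was at the start of the episode above 0.04 m).
It fails at once if the blue-knobbed lid is shifted by more than 20 mm (distance of lid_blue from where it was at the start of the episode above 0.02 m).
It also fails if it takes over 38 s, if anything falls off the work surface, if the arm or the gripper's body presses on something with over 40 N, if the wrist force passes 120 N, or if a joint passes its speed limit or range.

## Robot

A 6-joint arm with a two-finger parallel gripper is mounted at the origin on the work surface. World frame = base frame: x ahead of the robot, y to its left, z up, the work surface at z = 0. Lengths are in mm, angles in rad, forces in N, time in s.
With the tool pointing down it reaches from about 300 to 775 mm from the base axis. Payload 14.6 kg.
Tool frame: the origin (TCP) lies at the very end of the fingers, on their centre line; the grasp point (between the pads) lies manip.grip_depth behind it (manip.grip_depth is the distance from the TCP to the grasp point, in mm); x points along the fingers, z is the direction in which the jaws open and shut, and the axes are right-handed (so a half turn about x gives the same grasp; the last joint's range is limited). The gripper opens to 94 mm and grips with 3 to 60 N. Pads are 16 mm wide; open, the fingers measure 119 mm over their backs; the gripper's body (75 mm by 177 mm) begins 78 mm behind the grasp point.
Start: joints at [-1.247, 0.3, 1.521, -0, 1.321, -0.067], TCP at [209.503, -508.525, 205.446] pointing down, gripper open.
Joint ranges: [-3.03, 3.03], [-0.79, 2.21], [0.23, 2.52], [-1.04, 4.18], [0, 3.07], [-2.55, 2.55]. Speed limits (rad/s): [2.22, 2.22, 2.57, 3.14, 3.14, 3.14].

## Interface

Orientations are given as [roll, pitch, yaw] about the fixed x, y, z axes, in that order (R = Rz(yaw) Ry(pitch) Rx(roll)).
In Python, from cell import manip gives the robot as it stands.
- The arm moves only by the tool step_arm, never from a script. Its argument "commands" is one flat list of numbers, 7 for each row, row after row: the shift along the tool's x, y, z in m, then the turn, a rotation vector about the tool's x, y, z in degrees, then the finger opening in m, from 0 to 0.094. A call has 1 to 5 rows; each row shifts and turns the commanded pose from where the row before left it, along the tool's axes as they then stand; what a row does not reach is not made up. A row lasts 1/8 s, in which the tool goes at most 62.5 mm and 10.7 degrees, less where a joint would pass 70% of its speed; a pose out of reach is approached as far as the arm can. A call with a gripper value outside its range is refused whole. The fingers move at their own pace and stop on an object; "squeeze" is the grip in N (left out, the last holds). Time passes only in rows, so rows that do not move let the fingers close. It gives the time, the measured TCP pose, the force and the opening at its end, in the units of the state.
- manip.read_state(): the state, without advancing time (a new reading comes with each control period).
- manip.camera(name): name is "scene" or "side" or "wrist"; returns the picture (480x640x3 uint8, red, green, blue); there is no depth.
- manip.camera_model(name): a dict with "intrinsics" (3x3 intrinsics, pixels), "origin" and "orientation" of the camera in the world; the wrist camera has in their place "tool_from_camera" (4x4, takes a point from camera to tool coordinates, whose origin is the TCP and whose axes are the tool frame's). Camera axes: x right, y up, looking along -z (the intrinsics and any distortion apply to the point x, -y, -z); pixel columns grow to the right and rows downward; lengths in mm; the calibration is good to about 2 mm. A picture is of the moment at which its call begins: read the wrist's pose just before it. camera_model takes no time and is no camera call.
- manip.sign_off(): hands the job in, once; it reports no verdict.
Trained networks look in the newest picture that a camera, given by its name, has taken for a name from the list of things; names that differ only in an ending like _2 or _b are one class to them, and where a whole thing is asked for, a point or a joint stands for the part that bears it (a point fixed in the world has none). Each returns a list of dicts, best first, with "score" (0 to 1); they miss things now and then, are a little off and sometimes report something else, mostly with a low value. They report only what shows in the picture. A call takes as long as a camera call. They do not tell look-alikes from the thing itself.
- manip.find_in(thing, camera): "centre" ([row, column] in pixels, amid what is visible of it).
- manip.outline_of(thing, camera): "pixels" (480x640 bool, what is visible of it) and "centre" ([row, column] in pixels, amid what is visible of it).
The state is a dict: "clock": time; "joints": joint angles; "qd": joint speeds; "effort": joint torques, N m; "eef_pos": TCP position; "eef_rot": TCP orientation; "wrist_force": force on the tool from outside, world axes, zero at the start; "moment": the same for the moment, N m; "finger_gap": finger opening in mm.
Only numpy, scipy, OpenCV 4.12 (cv2) and the standard library are available. Lean on these libraries where they do the work, as an engineer would, in place of code of your own. Each camera call takes 0.05 s, during which the arm holds its last target. There are 200 camera calls.

## Working session

There is one attempt and no reset: what is moved stays moved. The work goes in short steps, Python scripts to look and compute and a tool call to move; the robot and the scene stay as the last step left them, time stands still between calls to the robot, and variables do not carry over. Pictures are saved under pics/ and viewed, about 8 in all and at most 12, crops included, and the job is handed in when it is done.

Besides the shell and the picture viewer there is one more tool, called after ">>>" as name(argument=value, ...) on one line, values as JSON. step_arm: Moves the arm, as the interface text tells. Its arguments: {"type":"object","properties":{"commands":{"type":"array"},"squeeze":{"type":"number"}},"required":["commands"]}

```bash
mkdir -p pics; ls; python3 - <<'E'
from cell import manip
import cv2,numpy as np
s=manip.read_state(); print({k:np.round(v,3).tolist() for k,v in s.items()}, manip.grip_depth)
ims=[manip.camera(c) for c in("scene","side")]
for c,im in zip(("scene","side"),ims):
    cv2.imwrite(f"pics/{c}0.png",im[:,:,::-1])
    m=manip.camera_model(c); print(c,{k:np.round(v,3).tolist() if not isinstance(v,str) else v for k,v in m.items()})
    for t in("lid_orange","jar_orange","lid_blue","tile"):
        print(t,[(np.round(d["centre"]).tolist(),round(d["score"],2)) for d in manip.find_in(t,c)])
m=manip.camera_model("wrist");print({k:np.round(v,3).tolist() for k,v in m.items()})
E
```

```text
pics
{'clock': 0.0, 'joints': [-1.247, 0.3, 1.522, -0.0, 1.321, -0.067], 'qd': [-0.001, 0.0, -0.0, 0.0, 0.001, 0.0], 'effort': [0.002, -53.18, -35.274, 0.071, 0.024, -0.0], 'eef_pos': [209.399, -508.286, 204.887], 'eef_rot': [3.097, 1.57, 1.917], 'wrist_force': [-0.242, 0.129, -0.027], 'moment': [-0.055, 0.011, -0.053], 'finger_gap': 94.013} 18.8
scene {'intrinsics': [[437.188, 0.0, 313.226], [0.0, 437.188, 237.452], [0.0, 0.0, 1.0]], 'origin': [927.461, 435.35, 910.659], 'orientation': [0.588, -0.016, 2.49]}
lid_orange [([234.0, 242.0], 0.75), ([185.0, 295.0], 0.59)]
jar_orange [([207.0, 294.0], 0.86)]
lid_blue [([318.0, 466.0], 0.85)]
tile [([318.0, 462.0], 0.69), ([150.0, 275.0], 0.67)]
side {'intrinsics': [[589.633, 0.0, 319.771], [0.0, 589.633, 239.556], [0.0, 0.0, 1.0]], 'origin': [-182.596, 725.052, 910.463], 'orientation': [0.895, -0.014, -2.343]}
lid_orange [([213.0, 322.0], 0.75), ([219.0, 366.0], 0.73)]
jar_orange [([244.0, 369.0], 0.77)]
lid_blue [([343.0, 220.0], 0.73)]
tile [([224.0, 424.0], 0.58)]
{'intrinsics': [[396.241, 0.0, 317.634], [0.0, 396.241, 238.993], [0.0, 0.0, 1.0]], 'tool_from_camera': [[-0.0, 0.24, -0.971, -180.387], [0.001, 0.971, 0.24, 69.37], [1.0, -0.001, -0.001, 0.644], [0.0, 0.0, 0.0, 1.0]]}
```

View pics/scene0.png

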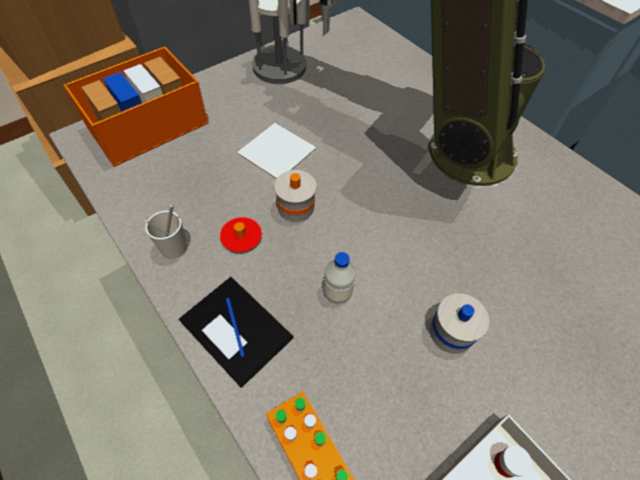

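View pics/side0.png

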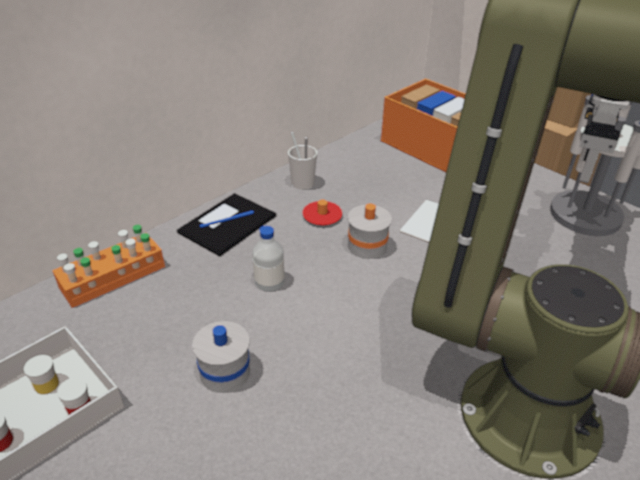

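Scene picture: candidates for the target are the steel-lidded jar with orange knob (row 185, col 295), and the red lid with orange-ish knob (234, 242), which is the look-alike. The blue-knobbed jar is at (318, 466) and a blue-capped bottle at (275, 341). The white tile is at (150, 277), and the white card on the black board at (335, 223) is not the tile. My choice is the steel jar at (185, 295), side view (219, 369). Next I localise them, with a close crop to check.

```bash
cat > h.py <<'E'
import numpy as np, cv2
from cell import manip
from scipy.spatial.transform import Rotation as Ro
def pose(c):
    m=manip.camera_model(c); K=np.array(m["intrinsics"])
    if c=="wrist":
        s=manip.read_state(); T=np.eye(4); T[:3,:3]=Ro.from_euler("xyz",s["eef_rot"]).as_matrix(); T[:3,3]=s["eef_pos"]
        T=T@np.array(m["tool_from_camera"]); return K,T[:3,:3],T[:3,3],m
    return K,Ro.from_euler("xyz",m["orientation"]).as_matrix(),np.array(m["origin"]),m
def ray(P,rc):
    K,R,o,m=P; d=np.linalg.inv(K)@[rc[1],rc[0],1]; return o,R@(d*[1,-1,-1])
def onz(P,rc,z):
    o,d=ray(P,rc); return o+d*(z-o[2])/d[2]
def proj(P,p):
    K,R,o,m=P; q=K@((R.T@(np.array(p)-o))*[1,-1,-1]); return q[1]/q[2],q[0]/q[2]
def orange(im,r0,r1,c0,c1):
    h=cv2.cvtColor(im,cv2.COLOR_RGB2HSV); m=cv2.inRange(h,(6,150,90),(20,255,255)); k=np.zeros_like(m); k[r0:r1,c0:c1]=m[r0:r1,c0:c1]
    r,c=np.nonzero(k); return r.mean(),c.mean(),len(r)
def tri(A,a,B,b):
    o1,d1=ray(A,a);o2,d2=ray(B,b); t=np.linalg.lstsq(np.c_[d1,-d2],o2-o1,rcond=None)[0]
    p,q=o1+d1*t[0],o2+d2*t[1]; return (p+q)/2,np.linalg.norm(p-q)
E
python3 - <<'E'
from h import *
print([k for k in manip.camera_model("scene")])
S,D=pose("scene"),pose("side"); i1=cv2.imread("pics/scene0.png")[:,:,::-1].copy(); i2=cv2.imread("pics/side0.png")[:,:,::-1].copy()
a=orange(i1,168,192,280,312); b=orange(i2,200,220,358,382); print(a,b,*tri(S,a,D,b))
a=orange(i1,218,240,230,250); b=orange(i2,198,217,312,332); print("red",a,b,*tri(S,a,D,b))
w=(cv2.inRange(i1,(190,190,190),(255,255,255))); w[:120]=0;w[178:]=0;w[:,:230]=0;w[:,325:]=0
n,l,st,ce=cv2.connectedComponentsWithStats(w); k=1+st[1:,4].argmax(); print(st[k])
cs=cv2.findContours((l==k).astype(np.uint8),0,2)[0][0]; bx=cv2.approxPolyDP(cs,6,True)[:,0]
print([onz(S,(y,x),8).round() for x,y in bx]); print(onz(S,ce[k][::-1],8))
print("tcp in scene",proj(S,manip.read_state()["eef_pos"]), "bluejar",onz(S,(314,466),110),"bottle",onz(S,(260,342),120),"stand",onz(S,(65,280),0))
cv2.imwrite("pics/crop.png",cv2.hconcat([cv2.resize(i1[110:260,210:340,::-1],(520,600)),]))
E
```

```text
['intrinsics', 'origin', 'orientation']
(np.float64(180.3153846153846), np.float64(294.7923076923077), 130) (np.float64(211.15929203539824), np.float64(369.7433628318584), 113) [ 526.44600205 -144.03594735  103.76530703] 0.21918143313269836
red (np.float64(229.13636363636363), np.float64(239.32467532467533), 154) (np.float64(207.08), np.float64(322.112), 125) [ 690.33892179 -151.67784715   26.87485316] 1.3488708051914975
[ 238  123   77   55 2193]
[array([ 396., -433.,    8.]), array([ 546., -394.,    8.]), array([ 511., -251.,    8.]), array([ 358., -285.,    8.])]
[ 454.00199186 -337.01040715    8.        ]
tcp in scene (np.float64(28.037657334001526), np.float64(309.02007637388425)) bluejar [461.86753134 344.76752009 110.        ] bottle [584.38370719 105.36899639 120.        ] stand [ 2.13144268e+02 -6.64460621e+02  1.13686838e-13]
```

View pics/crop.png

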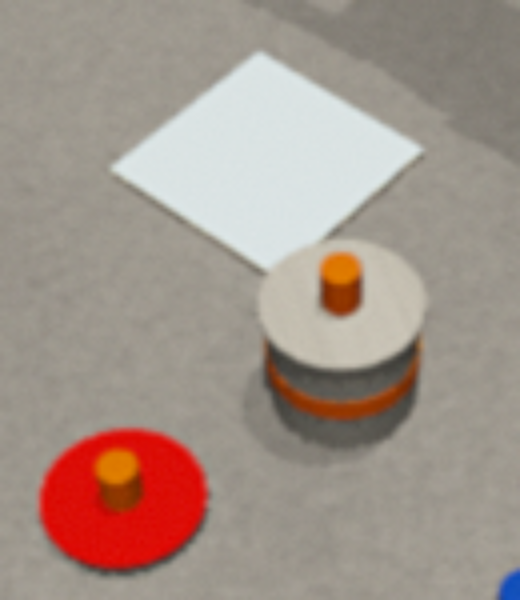

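The crop confirms the steel lid with the orange knob on the orange-banded jar. The red disc at lower left is the decoy, and the tile is behind the jar. The knob is at about (526, −144, 104) and the tile centre at about (453, −341). Next I compute the move to hover over the jar.

```bash
cat >> h.py <<'E'
def go(p,yaw=None):
    s=manip.read_state(); R=Ro.from_euler("xyz",s["eef_rot"]).as_matrix(); 
    print("tcp",np.round(s["eef_pos"],1),"shift tool m",np.round(R.T@(np.array(p)-s["eef_pos"])/1000,4),"R",R.round(3).tolist(),"t",s["clock"])
E
python3 - <<'E'
from h import *
go([526,-144,205])
E
```

```text
tcp [ 209.5 -508.5  205.4] shift tool m [ 4.000e-04  4.315e-01 -2.165e-01] R [[-0.0, 0.925, 0.381], [0.0, 0.381, -0.925], [-1.0, -0.0, -0.0]] t 0.5
```

>>> step_arm(commands=[0,0.04,-0.02,0,0,0,0.094,0,0.04,-0.02,0,0,0,0.094,0,0.04,-0.02,0,0,0,0.094,0,0.04,-0.02,0,0,0,0.094,0,0.04,-0.02,0,0,0,0.094], squeeze=30)

```text
clock: 1.12
eef_pos: [357.1, -338.7, 205.6]
eef_rot: [0.396, 1.57, -0.784]
wrist_force: [1.4, -0.6, -0.5]
finger_gap: 94.0
```

>>> step_arm(commands=[0,0.04,-0.02,0,0,0,0.094,0,0.04,-0.02,0,0,0,0.094,0,0.04,-0.02,0,0,0,0.094,0,0.04,-0.02,0,0,0,0.094,0,0.04,-0.02,0,0,0,0.094])

```text
clock: 1.75
eef_pos: [504.0, -170.0, 205.5]
eef_rot: [0.677, 1.571, -0.503]
wrist_force: [-0.1, -0.8, 0.4]
finger_gap: 93.7
```

>>> step_arm(commands=[0,0.03,-0.016,0,0,0,0.094,0,0,0,0,0,0,0.094,0,0,0,0,0,0,0.094])

```text
clock: 2.12
eef_pos: [524.4, -145.5, 205.4]
eef_rot: [-1.847, 1.57, -3.027]
wrist_force: [-0.5, 0.2, 0.8]
finger_gap: 94.0
```

```bash
python3 - <<'E'
from h import *
go([526.4,-144,205])
P=pose("wrist"); im=manip.camera("wrist"); cv2.imwrite("pics/w1.png",im[:,:,::-1])
e=[proj(P,p) for p in([526.4,-144,121],[453,-341,8])]; print(e)
for t in ("lid_orange","tile"): print(t,[(np.round(d["centre"]).tolist(),round(d["score"],2)) for d in manip.find_in(t,"wrist")])
E
```

```text
tcp [ 524.4 -145.5  205.4] shift tool m [ 0.0004  0.0024 -0.0006] R [[-0.0, 0.925, 0.381], [-0.0, 0.381, -0.925], [-1.0, -0.0, -0.0]] t 2.125
[(np.float64(241.18218721223695), np.float64(315.62403577974817)), (np.float64(346.51877275421356), np.float64(462.643266181567))]
lid_orange [([46.0, 398.0], 0.77), ([228.0, 318.0], 0.74)]
tile [([310.0, 480.0], 0.63)]
```

View pics/w1.png

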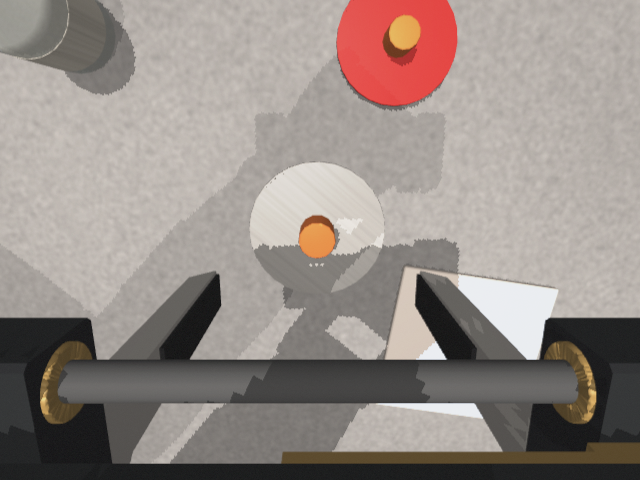

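Wrist picture: the knob top is at (240, 317), within 2 px of the prediction of (241, 316). It is centred between the fingers, with the red decoy at (35, 400) and the tile at about (340, 475). Next I descend to a TCP height of about 94, 5 mm above the flange, and close.

>>> step_arm(commands=[0.03,0.0025,0.0005,0,0,0,0.094,0.03,0,0,0,0,0,0.094,0.03,0,0,0,0,0,0.094,0.015,0,0,0,0,0,0.094,0.0064,0,0,0,0,0,0.094])

```text
clock: 2.9
eef_pos: [527.2, -144.9, 93.9]
eef_rot: [-2.171, 1.571, 2.932]
wrist_force: [0.1, 0.2, 0.7]
finger_gap: 94.0
```

>>> step_arm(commands=[0,0,0,0,0,0,0.06,0,0,0,0,0,0,0.04,0,0,0,0,0,0,0.03,0,0,0,0,0,0,0.015,0,0,0,0,0,0,0.015], squeeze=30)

```text
clock: 3.52
eef_pos: [527.4, -144.5, 94.2]
eef_rot: [0.8, 1.571, -0.38]
wrist_force: [0.4, 0.0, 0.9]
finger_gap: 47.3
```

>>> step_arm(commands=[0,0,0,0,0,0,0.015,0,0,0,0,0,0,0.015,0,0,0,0,0,0,0.015])

```text
clock: 3.9
eef_pos: [527.3, -144.5, 94.0]
eef_rot: [-2.939, 1.571, 2.164]
wrist_force: [-0.5, 0.4, 0.2]
finger_gap: 25.3
```

>>> step_arm(commands=[0,0,0,0,0,0,0.015,-0.006,0,0,0,0,0,0.015,-0.01,0,0,0,0,0,0.015,-0.015,0,0,0,0,0,0.015,-0.02,0,0,0,0,0,0.015])

```text
clock: 4.53
eef_pos: [527.3, -144.5, 146.3]
eef_rot: [0.817, 1.571, -0.363]
wrist_force: [0.2, 0.7, -0.7]
finger_gap: 25.3
```

>>> step_arm(commands=[-0.02,0,0,0,0,0,0.015,-0.015,0,0,0,0,0,0.015,0,0,0,0,0,0,0.015,0,0,0,0,0,0,0.015])

```text
clock: 5.03
eef_pos: [527.0, -144.4, 179.4]
eef_rot: [-2.301, 1.57, 2.802]
wrist_force: [0.5, -0.6, -1.2]
finger_gap: 25.7
```

```bash
python3 - <<'E'
from h import *
go([453,-341,180])
P=pose("wrist"); im=manip.camera("wrist"); cv2.imwrite("pics/w2.png",im[:,:,::-1])
i2=manip.camera("side"); 
cv2.imwrite("pics/s2.png",i2[100:340,280:600,::-1].repeat(2,0).repeat(2,1))
E
```

```text
tcp [ 527.  -144.4  179.4] shift tool m [-0.0006 -0.1433  0.1535] R [[-0.001, 0.925, 0.381], [0.0, 0.381, -0.925], [-1.0, -0.001, -0.001]] t 5.025
```

View pics/s2.png

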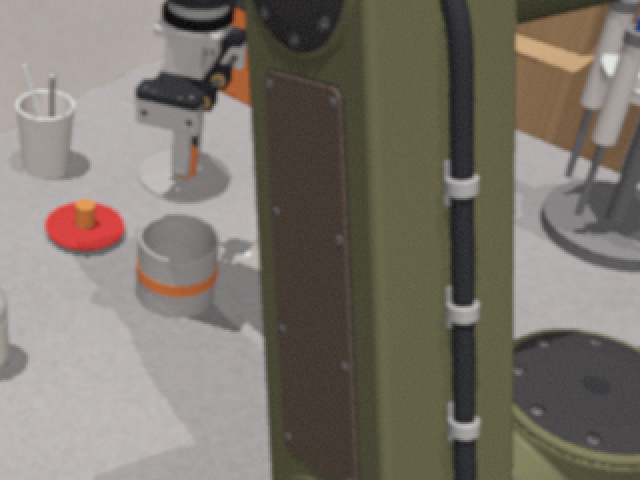

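Side crop: the jar is open and still upright at crop (265, 178), and the lid hangs level in the gripper. Moving over the tile.

>>> step_arm(commands=[0,-0.012,0.013,0,0,0,0.015,0,-0.024,0.0255,0,0,0,0.015,0,-0.024,0.0255,0,0,0,0.015,0,-0.024,0.0255,0,0,0,0.015,0,-0.024,0.0255,0,0,0,0.015])

```text
clock: 5.75
eef_pos: [470.1, -293.9, 179.8]
eef_rot: [-2.271, 1.57, 2.832]
wrist_force: [0.6, -0.3, -1.4]
finger_gap: 25.6
```

>>> step_arm(commands=[0,-0.024,0.0255,0,0,0,0.015,0,-0.011,0.0125,0,0,0,0.015,0.03,0,0,0,0,0,0.015,0,0,0,0,0,0,0.015,0,0,0,0,0,0,0.015])

```text
clock: 6.38
eef_pos: [453.7, -340.4, 150.9]
eef_rot: [0.489, 1.57, -0.69]
wrist_force: [-0.2, -0.8, -1.1]
finger_gap: 25.5
```

```bash
python3 - <<'E'
from h import *
go([453,-341,26])
P=pose("wrist"); im=manip.camera("wrist")
for c in ([396,-433,8],[546,-394,8],[511,-251,8],[358,-285,8]):
    r,q=proj(P,c); cv2.circle(im,(int(q),int(r)),4,(255,0,255),1)
cv2.imwrite("pics/w3.png",im[:,:,::-1])
i1=manip.camera("scene"); cv2.imwrite("pics/sc3.png",i1[0:300,150:450,::-1].repeat(2,0).repeat(2,1))
E
```

```text
tcp [ 453.7 -340.4  150.9] shift tool m [ 0.1249 -0.0009  0.0002] R [[0.001, 0.924, 0.381], [-0.0, 0.381, -0.924], [-1.0, 0.0, 0.001]] t 6.375
```

View pics/w3.png

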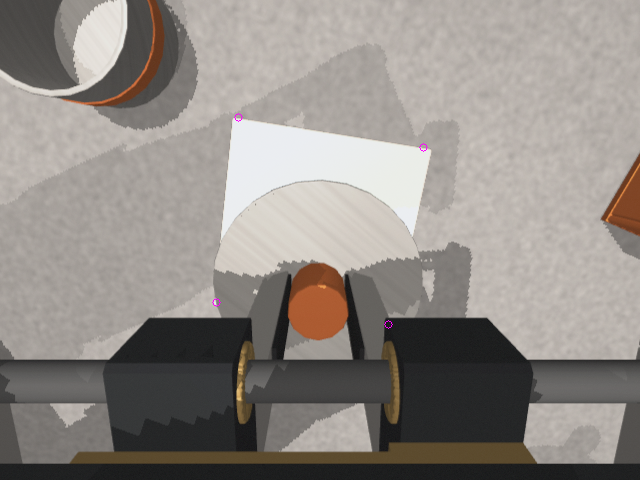

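View pics/sc3.png

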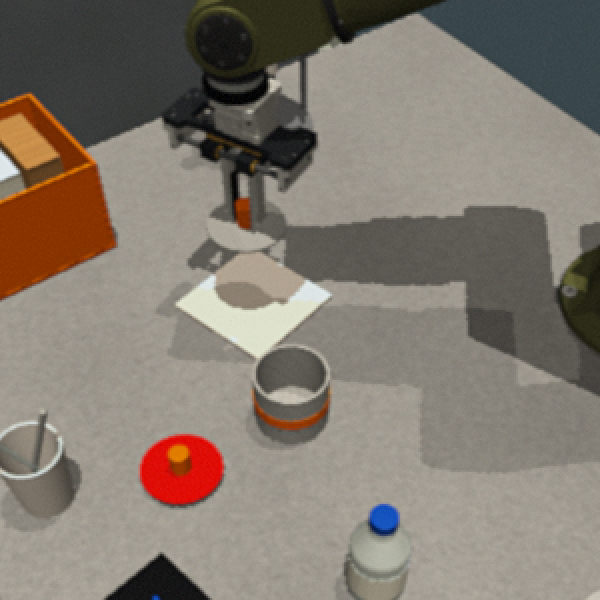

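The predicted tile corners (magenta) fall within a few pixels of the real ones at (234, 119) and (431, 150), so the tile centre holds. The lid is held level over it, and the scene crop shows the jar open and standing. Lid contact with the tile is expected at a TCP height of about 27.

>>> step_arm(commands=[0.02,-0.001,0.001,0,0,0,0.015,0.03,0,0,0,0,0,0.015,0.03,0,0,0,0,0,0.015,0.02,0,0,0,0,0,0.015,0.01,0,0,0,0,0,0.015])

```text
clock: 7.1
eef_pos: [453.0, -341.7, 39.8]
eef_rot: [-2.668, 1.571, 2.435]
wrist_force: [-0.0, 0.0, -1.9]
finger_gap: 25.4
```

>>> step_arm(commands=[0.006,0,0,0,0,0,0.015,0.003,0,0,0,0,0,0.015,0.002,0,0,0,0,0,0.015,0.001,0,0,0,0,0,0.015,0,0,0,0,0,0,0.015])

```text
clock: 7.72
eef_pos: [452.9, -341.8, 28.2]
eef_rot: [0.525, 1.571, -0.655]
wrist_force: [-1.4, 0.1, -0.9]
finger_gap: 25.7
```

>>> step_arm(commands=[0.0005,0,0,0,0,0,0.015,0.0005,0,0,0,0,0,0.015,0,0,0,0,0,0,0.015])

```text
clock: 8.1
eef_pos: [452.8, -341.8, 27.1]
eef_rot: [0.479, 1.571, -0.701]
wrist_force: [0.0, 0.1, -0.9]
finger_gap: 25.4
```

>>> step_arm(commands=[0.0005,0,0,0,0,0,0.015,0.0005,0,0,0,0,0,0.015,0,0,0,0,0,0,0.015])

```text
clock: 8.48
eef_pos: [452.9, -341.8, 27.0]
eef_rot: [0.392, 1.571, -0.788]
wrist_force: [-4.4, 4.1, 11.8]
finger_gap: 25.3
```

There is contact with the tile: upward force 12 N, TCP at 27. Releasing slowly.

>>> step_arm(commands=[-0.0005,0,0,0,0,0,0.015,0,0,0,0,0,0,0.028,0,0,0,0,0,0,0.034,0,0,0,0,0,0,0.045,0,0,0,0,0,0,0.06])

```text
clock: 9.1
eef_pos: [452.8, -341.8, 26.5]
eef_rot: [-2.651, 1.571, 2.453]
wrist_force: [-0.0, 0.4, -0.3]
finger_gap: 50.4
```

>>> step_arm(commands=[0,0,0,0,0,0,0.06,-0.01,0,0,0,0,0,0.06,-0.02,0,0,0,0,0,0.06,-0.03,0,0,0,0,0,0.06,-0.04,0,0,0,0,0,0.06])

```text
clock: 9.72
eef_pos: [452.5, -341.5, 127.7]
eef_rot: [-2.672, 1.57, 2.432]
wrist_force: [0.0, -0.9, -0.3]
finger_gap: 59.7
```

>>> step_arm(commands=[-0.04,0,0,0,0,0,0.06,-0.03,0,0,0,0,0,0.06,0,0,0,0,0,0,0.06,0,0,0,0,0,0,0.06])

```text
clock: 10.22
eef_pos: [452.5, -341.5, 195.9]
eef_rot: [-2.661, 1.57, 2.442]
wrist_force: [-0.2, -0.4, 0.4]
finger_gap: 60.3
```

```bash
python3 - <<'E'
from h import *
go([453,-341,150])
W=pose("wrist"); im=manip.camera("wrist"); S=pose("scene"); i1=manip.camera("scene"); D=pose("side"); i2=manip.camera("side")
e=proj(W,[453,-341,54]); print("expected knob top",e)
cv2.imwrite("pics/w4.png",cv2.hconcat([cv2.resize(im[:,:,::-1],(400,300)),cv2.resize(i1[60:300,180:500,::-1],(400,300))]))
e=proj(S,[453,-341,40]); r,c=int(e[0]),int(e[1]); a=orange(i1,r-12,r+12,c-14,c+14); print(a,e,onz(S,a,37))
for t in("jar_orange","lid_blue"): print(t,[(np.round(d["centre"]).tolist(),round(d["score"],2)) for d in manip.find_in(t,"scene")])
E
```

```text
tcp [ 452.5 -341.5  195.9] shift tool m [ 0.0459  0.0007 -0.0003] R [[-0.001, 0.925, 0.381], [0.001, 0.381, -0.925], [-1.0, -0.0, -0.001]] t 10.225
expected knob top (np.float64(226.21630897375326), np.float64(316.38941454607686))
(np.float64(140.89), np.float64(275.2), 100) (np.float64(140.59182736050485), np.float64(275.14108333519056)) [ 451.90208982 -342.60368673   37.        ]
jar_orange [([196.0, 296.0], 0.77)]
lid_blue [([317.0, 462.0], 0.7), ([194.0, 295.0], 0.46)]
```

View pics/w4.png

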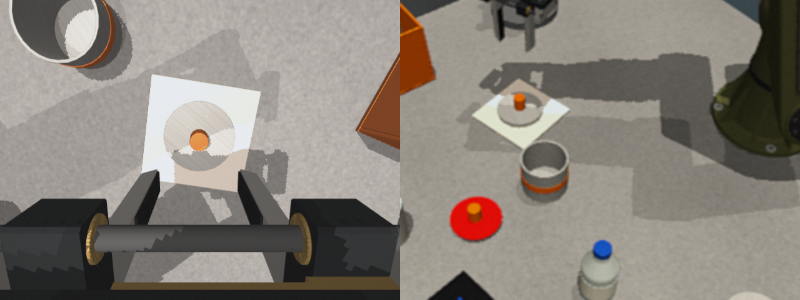

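The wrist view shows the lid flat, knob up and centred on the tile. The jar is open and upright, and the gripper is clear. Handing in.

```bash
python3 -c "
from cell import manip; print(manip.sign_off())"
```

```text
the job is handed in; nothing more can be done
None
```

I lifted the orange-knobbed lid straight off its jar by the knob and set it down on the white tile. I lowered it until it touched (about 12 N), opened the fingers slowly and backed off about 170 mm. The job was handed in after about 10 s of the 38 s, and `sign_off` gave no verdict.

- **Lid:** in the last pictures it lies flat with the knob up, wholly on the tile. The knob measured about (452, −343) mm against a tile centre of about (453, −341) mm.
- **Jar:** it is open and upright. I judged by eye that it had not moved and took no position measurement after the lift.
- **Blue-knobbed lid:** the detector found it at pixel (317, 462), against (318, 466) at the start. That is within its usual scatter, and the arm never went near it.
- **Detections that disagreed:** the detector also proposed the red decoy as `lid_orange`, and in the last picture the open orange jar as `lid_blue` with a low score. I ruled both out by looking at the pictures.

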